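# Seat the battery candle in the clear candlestick

## Task

Take the battery candle out of its wooden block and push it down firmly but gently into a candlestick until it bottoms, past the stiff slide of the seat disc, and press there for a moment. Then read the ring around the candle against the rim: if it is level, the candle is home, so let go and leave it standing; if it stays well above, an old candle end blocks that cup, so draw the candle out and push it home in the other candlestick. Do not ram the ceramic and leave the plant, jar and picture frame alone.

Things in the scene. Friction and masses are not known exactly. Their poses are not given: they have to be found in the camera images.
- candle_center (a point): centre, half-way up, of the ivory plastic battery candle: round rod 22 mm across, 125 mm tall with its 13 mm clear flame tip (straight up to 108 mm above the foot), about 60 g. z points up along it. A thin brass ring marks it 42 mm above the foot: level with the rim when fully home. Grip it well above the ring, so that the fingers stay clear of the rim
- candle_foot (a point): centre of the candle's flat foot, 62.5 mm below its centre; the foot is 16 mm across, tapering out to 22 mm in the first 4 mm. z points up along the candle
- rest: light wooden block 60 x 60 x 30 mm fixed to the table, in whose 26 mm wide, 18 mm deep hole the candle stands loosely at the start, its foot 12 mm above the table; origin at the centre of the block's underside
- candlestick_a: white ceramic candlestick fixed to the table, one of two that look alike; origin at the centre of its underside, z up. Round foot 84 mm across; thin stem, cup 40 mm across (46 at the flared rim), rim 120 mm above the origin, with an upright blind bore on the z axis. An old candle end lies hidden under the seat disc of one of the two, not known which. Breaks if the candle presses it with more than 25 N; 10 to 18 N is a firm press
- candlestick_b: white ceramic candlestick fixed to the table, one of two that look alike; origin at the centre of its underside, z up. Round foot 84 mm across; thin stem, cup 40 mm across (46 at the flared rim), rim 120 mm above the origin, with an upright blind bore on the z axis. An old candle end lies hidden under the seat disc of one of the two, not known which. Breaks if the candle presses it with more than 25 N; 10 to 18 N is a firm press
- rim_a (a point): centre of the mouth of candlestick_a, level with its rim. Bore 25 mm wide, flaring to 31 mm over the top 6 mm. A brass seat disc starts 6 to 16 mm below the rim; it slides down stiffly at about 5 N, does not spring back. In the clear candlestick the candle's foot bottoms hard 42 mm below the rim, in the blocked one 22 mm
- rim_b (a point): centre of the mouth of candlestick_b, level with its rim. Bore 25 mm wide, flaring to 31 mm over the top 6 mm. A brass seat disc starts 6 to 16 mm below the rim; it slides down stiffly at about 5 N, does not spring back. In the clear candlestick the candle's foot bottoms hard 42 mm below the rim, in the blocked one 22 mm
- plant: terracotta pot with a succulent, 80 mm across, 120 mm high; a bystander, not to be disturbed; origin at the centre of its underside
- jar: amber glass candle jar with a lid, 70 mm across, 75 mm high; a bystander, not to be disturbed; origin at the centre of its underside
- frame: standing sage green picture frame 110 mm wide, 144 mm high, 45 mm deep at its foot; a bystander, not to be disturbed; origin at the centre of its underside
There are look-alikes about, which are no part of the job. What is shaped like the candlestick_a but green is not meant. Leave any black or red look-alike of the part that bears candle_center alone.

How it is judged:
On the way, in this order (a step that is already met when the one before it is completed fails the run):
1. the candle is lifted clear of its wooden block (z of candle_foot in the frame of rest above 0.04 m), for 0.1 s.
2. the candle is pressed (more than 6.5 N) against the bottom of a cup, its ring level with the rim within 3 mm (((z of candle_foot in the frame of candlestick_a between 0.072 and 0.081 m and horizontal distance between candle_foot and candlestick_a below 0.006 m and contact force between candle and candlestick_a above 6.5 N) or (z of candle_foot in the frame of candlestick_b between 0.072 and 0.081 m and horizontal distance between candle_foot and candlestick_b below 0.006 m and contact force between candle and candlestick_b above 6.5 N))), for 0.1 s.
At the end, for the whole second after the job is handed in: The candle stands released, upright (within 0.1 rad) and at rest in a candlestick, its foot within 6 mm of the cup's axis and its ring no more than 3 mm above the rim (((z of candle_foot in the frame of candlestick_a between 0.072 and 0.081 m and horizontal distance between candle_foot and candlestick_a below 0.006 m and angle between candle_foot's own z axis and vertical below 0.1 rad) or (z of candle_foot in the frame of candlestick_b between 0.072 and 0.081 m and horizontal distance between candle_foot and candlestick_b below 0.006 m and angle between candle_foot's own z axis and vertical below 0.1 rad)) and linear speed of candle below 0.02 m/s); the robot touches nothing.
It fails at once if a candlestick is pressed by the candle with more than 25 N (contact force between candle and candlestick_a above 25 N or contact force between candle and candlestick_b above 25 N).
It fails at once if the plant is moved by more than 20 mm (distance of plant from where it was at the start of the episode above 0.02 m).
It fails at once if the jar is moved by more than 20 mm (distance of jar from where it was at the start of the episode above 0.02 m).
It fails at once if the frame is moved by more than 20 mm (distance of frame from where it was at the start of the episode above 0.02 m).
It also fails if it takes over 64 s, if anything falls off the work surface, if the arm or the gripper's body presses on something with over 40 N, if the wrist force passes 120 N, or if a joint passes its speed limit or range.

## Robot

A 6-joint arm with a two-finger parallel gripper is mounted at the origin on the work surface. World frame = base frame: x ahead of the robot, y to its left, z up, the work surface at z = 0. Lengths are in m, angles in rad, forces in N, time in s.
With the tool pointing down it reaches from about 0.225 to 0.875 m from the base axis. Payload 3.4 kg.
Tool frame: the origin (TCP) lies midway between the tips of the shut fingers; the grasp point (between the pads) lies behind it (manip.grip_point_offset is the z of the grasp point in the tool frame, in m); z points along the fingers, x is the direction in which the jaws open and shut, and the axes are right-handed (so a half turn about z gives the same grasp; the last joint's range is limited). The gripper opens to 85 mm and grips with 20 to 120 N. Pads are 22 mm wide; open, the fingers measure 114 mm over their backs; the gripper's body (76 mm by 85 mm) begins 54 mm behind the grasp point. The pads swing forward as they close: fully open they stand 13 mm farther back than shut.
Start: joints at [-1.325, 0.276, 1.505, -0, 1.361, -0.121], TCP at [0.206, -0.537, 0.231] pointing down, gripper open.
Joint ranges: [-2.89, 2.89], [-0.75, 2.08], [0.22, 2.7], [-1.18, 4.32], [0.11, 2.71], [-2.7, 2.7]. Speed limits (rad/s): [2.57, 2.57, 3.14, 3.14, 3.14, 3.14].

## Interface

Orientations are given as a unit quaternion [w, x, y, z].
In Python, from rig import manip, eyes, recognise, regions_of, mark_of gives the robot as it stands.
- The arm moves only by the shell command python3 -m inch 'ROWS' [FORCE]. ROWS is JSON, a list of rows, each a list of 5 numbers: the gripper command: -1 is shut, 1 is fully open, values between are in proportion, then the shift along the tool's x, y, z in mm, then the turn about the tool's z in degrees. A call has 1 to 20 rows; each row shifts and turns the pose as measured when the row begins, along the tool's axes as they then stand; what a row does not reach is not made up. A row lasts 1/12 s, in which the tool goes at most 41.7 mm and 7.16 degrees, less where a joint would pass 70% of its speed; a pose out of reach is approached as far as the arm can. A call with a gripper value outside its range is refused whole. The fingers move at their own pace and stop on an object; FORCE is the grip in N (left out, the last holds). Time passes only in rows, so rows that do not move let the fingers close. It gives the time, the measured TCP pose, the force and the opening at its end, in the units of the state.
- manip.get_state(): the state, without advancing time (a new reading comes with each control period).
- eyes.get_image(name): name is "side" or "top" or "wrist"; returns a dict with "frame" (480x640x3 uint8, red, green, blue), "K" (3x3 intrinsics, pixels), "rvec" (rotation vector, rad) and "tvec" (3), from world to camera coordinates, as OpenCV has them; the wrist camera has in their place "mount" (4x4, takes a point from camera to tool coordinates, whose origin is the TCP and whose axes are the tool frame's). Camera axes: x right, y down, z forward; pixel columns grow to the right and rows downward; lengths in m; the calibration is good to about 2 mm. The wrist camera is an equidistant fisheye: a pixel r from the principal point sees the ray r / f radians off the axis. A picture is of the moment at which its call begins: read the wrist's pose just before it. There is no depth.
- manip.sign_off(): hands the job in, once; it reports no verdict.
Trained networks look in a picture, given as the dict that the camera call returned (one of the last four; its "shot" number tells which), for a name from the list of things; names that differ only in an ending like _2 or _b are one class to them, and where a whole thing is asked for, a point or a joint stands for the part that bears it (a point fixed in the world has none). Each returns a list of dicts, best first, with "confidence" (0 to 1); they miss things now and then, are a little off and sometimes report something else, mostly with a low value. They report only what shows in the picture. A call takes as long as a camera call. They do not tell look-alikes from the thing itself.
- recognise(picture, target): "bbox" ([left, top, width, height] in pixels, round what is visible of it).
- regions_of(picture, target): "mask" (480x640 bool, what is visible of it) and "bbox" ([left, top, width, height] in pixels, round what is visible of it).
- mark_of(picture, target): "point" ([row, column] in pixels: a listed point, or the origin of a listed thing).
The state is a dict: "clock": time; "qpos": joint angles; "qd": joint speeds; "effort": joint torques, N m; "position": TCP position; "ee_rot": TCP orientation; "contact_force": force on the tool from outside, world axes, zero at the start; "moment": the same for the moment, N m; "width": finger opening in m.
Only numpy, scipy, OpenCV 4.12 (cv2) and the standard library are available. Lean on these libraries where they do the work, as an engineer would, in place of code of your own. Each camera call takes 0.05 s, during which the arm holds its last target.

## Working session

There is one attempt and no reset: what is moved stays moved. The work goes in short steps, Python scripts to look and compute and a shell command to move; the robot and the scene stay as the last step left them, time stands still between calls to the robot, and variables do not carry over. Pictures are saved under pics/ and viewed, and the job is handed in when it is done.

```bash
ls; mkdir -p pics
cat > h.py <<'E'
import numpy as np, cv2, json
from rig import manip, eyes, recognise, regions_of, mark_of
def save(p,n): cv2.imwrite('pics/%s.png'%n, cv2.cvtColor(p['frame'],cv2.COLOR_RGB2BGR))
def ray(p,px,py):
    K=p['K'];R=cv2.Rodrigues(np.array(p['rvec'],float))[0];t=np.array(p['tvec'],float).reshape(3)
    d=R.T@np.linalg.inv(K)@np.array([px,py,1.]);c=-R.T@t
    return c,d/np.linalg.norm(d)
def atz(p,px,py,z):
    c,d=ray(p,px,py);return c+d*(z-c[2])/d[2]
def proj(p,X):
    q,_=cv2.projectPoints(np.array([X],float),np.array(p['rvec'],float),np.array(p['tvec'],float),np.array(p['K'],float),None);return q.ravel()
def tri(p1,a,p2,b):
    c1,d1=ray(p1,*a);c2,d2=ray(p2,*b)
    A=np.array([d1,-d2]).T;s=np.linalg.lstsq(A,c2-c1,rcond=None)[0]
    x1=c1+s[0]*d1;x2=c2+s[1]*d2
    return (x1+x2)/2,np.linalg.norm(x1-x2)
E
python3 - <<'E'
from h import *
s=manip.get_state();print(s,manip.grip_point_offset)
t=eyes.get_image('top');d=eyes.get_image('side')
save(t,'t0');save(d,'s0')
for n in ['candle_center','candle_foot','rest','candlestick_a','rim_a','plant','jar','frame']:
    for nm,p in (('t',t),('s',d)):
        print(n,nm,[(np.round(m['point']).tolist(),round(m['confidence'],2)) for m in mark_of(p,n)][:5])
for nm,p in (('t',t),('s',d)):
    print([(np.round(m['bbox']).tolist(),round(m['confidence'],2)) for m in recognise(p,'candle_center')], ray(p,320,240))
E
```

```text
pics
{'clock': 0.0, 'qpos': array([-1.32503660e+00,  2.76567851e-01,  1.50615976e+00,  1.57682653e-05,
        1.36072689e+00, -1.20989607e-01]), 'qd': array([ 0.00164903,  0.00159017,  0.0005403 ,  0.00029336,  0.00062438,
       -0.00085174]), 'effort': array([-1.13239326e-03, -4.16782522e+01, -2.45806611e+01, -7.50931281e-05,
        1.12210415e-02, -4.30417131e-06]), 'position': array([ 0.20605523, -0.53621792,  0.23044461]), 'ee_rot': array([-6.21721181e-04,  8.24190081e-01, -5.66312497e-01, -6.92917754e-04]), 'contact_force': array([-0.26682096, -0.41674675,  0.05727832]), 'moment': array([ 0.01351479, -0.03758836,  0.00283265]), 'width': 0.08529172981294249} -0.0187
candle_center t [([308.0, 328.0], 0.55), ([265.0, 334.0], 0.45), ([263.0, 368.0], 0.43)]
candle_center s [([298.0, 361.0], 0.86), ([266.0, 336.0], 0.78), ([247.0, 360.0], 0.54)]
candle_foot t [([306.0, 325.0], 0.67), ([272.0, 331.0], 0.62), ([265.0, 369.0], 0.45)]
candle_foot s [([314.0, 361.0], 0.92), ([266.0, 357.0], 0.85), ([284.0, 340.0], 0.6)]
rest t [([269.0, 336.0], 0.76)]
rest s [([289.0, 340.0], 0.75)]
can
[... 358 characters left out ...]
, ([218.0, 416.0], 0.76), ([187.0, 377.0], 0.63), ([253.0, 262.0], 0.25)]
plant t [([309.0, 154.0], 0.98)]
plant s [([443.0, 215.0], 0.98)]
jar t [([186.0, 310.0], 0.83)]
jar s [([250.0, 263.0], 0.71)]
frame t [([274.0, 518.0], 0.78), ([225.0, 214.0], 0.22)]
frame s [([196.0, 457.0], 0.98)]
[([365.0, 253.0, 11.0, 14.0], 0.68), ([320.0, 300.0, 12.0, 12.0], 0.67), ([327.0, 258.0, 11.0, 16.0], 0.52)] (array([ 0.38574589, -0.02348725,  1.12897083]), array([ 0.18529426,  0.04932083, -0.98144459]))
[([331.0, 248.0, 15.0, 40.0], 0.73), ([352.0, 227.0, 12.0, 38.0], 0.71), ([356.0, 281.0, 11.0, 43.0], 0.55)] (array([0.00295723, 0.55393596, 1.09178492]), array([ 0.46032303, -0.43813457, -0.77210155]))
```

View pics/t0.png

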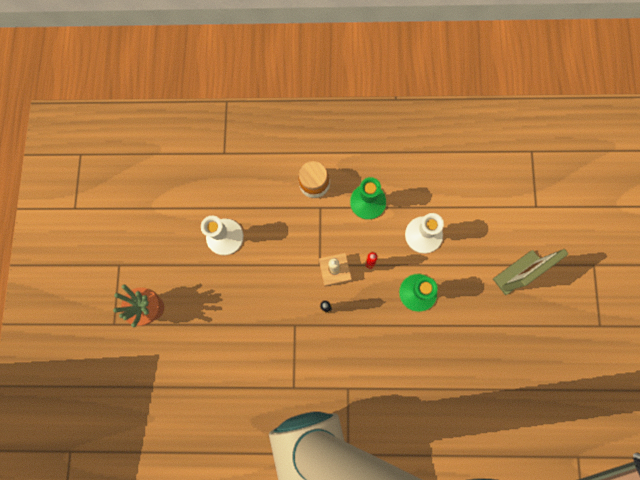

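View pics/s0.png

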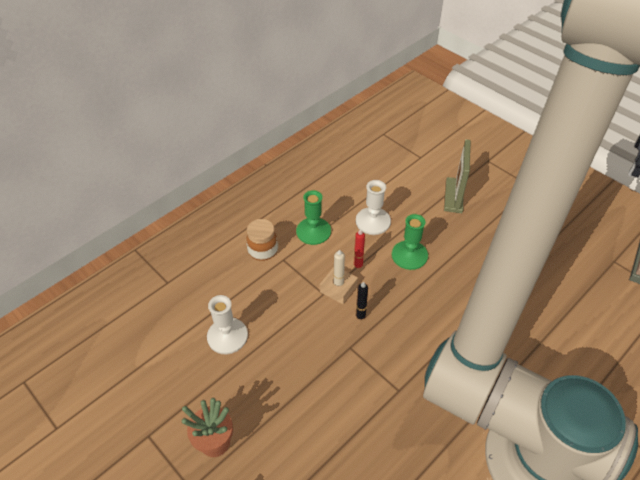

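The top view shows the ivory candle in its block at about (335,267). The white candlesticks have their rims at (213,227) and (431,225). The red candle at (371,260) and black one at (326,306) stand close by, with the green candlesticks at (369,200) and (419,292).

```bash
cat > m.py <<'E'
from h import *
t=eyes.get_image('top');d=eyes.get_image('side')
def fl(l):return [(m['point'][1],m['point'][0]) for m in l]
def best(n,z):
    T=fl(mark_of(t,n));S=fl(mark_of(d,n));
    for a in T:
        for b in S:
            x,e=tri(t,a,d,b)
            if e<.012 and abs(x[2]-z)<.03: print(n,np.round(a),np.round(b),np.round(x,4),'gap',round(e,4),'top@z',np.round(atz(t,*a,z),4),'side@z',np.round(atz(d,*b,z),4))
best('candle_center',.0745);best('candle_foot',.012);best('rest',0);best('candlestick_a',0);best('rim_a',.12);best('plant',0);best('jar',0);best('frame',0)
for n,z in(('rim_a',.12),('candlestick_a',0)):
  for m in regions_of(t,'candlestick_a'): pass
for nm,p in (('top',t),('side',d)):
  f=p['frame'];np.save(nm+'.npy',f)
def crop(p,x0,y0,w,h,n):
  c=p['frame'][y0:y0+h,x0:x0+w];cv2.imwrite('pics/%s.png'%n,cv2.resize(cv2.cvtColor(c,cv2.COLOR_RGB2BGR),None,fx=6,fy=6,interpolation=cv2.INTER_CUBIC))
crop(t,310,240,80,80,'c1');
crop(t,195,210,60,50,'c2');crop(t,400,205,60,50,'c3')
E
python3 m.py
```

```text
candle_center [327. 306.] [364. 298.] [0.4447 0.013  0.0598] gap 0.003 top@z [0.4451 0.0134 0.0745] side@z [0.4371 0.02   0.0745]
candle_center [371. 262.] [358. 245.] [ 0.5411 -0.0769  0.0707] gap 0.005 top@z [ 0.5384 -0.0781  0.0745] side@z [ 0.5412 -0.0733  0.0745]
candle_center [333. 269.] [338. 268.] [0.5252 0.0037 0.0758] gap 0.0041 top@z [0.5237 0.0026 0.0745] side@z [0.5277 0.004  0.0745]
candle_foot [369. 265.] [355. 265.] [ 0.5458 -0.0759 -0.0071] gap 0.0064 top@z [ 0.5405 -0.0768  0.012 ] side@z [ 0.5391 -0.0634  0.012 ]
candle_foot [326. 307.] [361. 313.] [0.4455 0.0171 0.0056] gap 0.0031 top@z [0.4465 0.0177 0.012 ] side@z [0.4416 0.0195 0.012 ]
rest [336. 268.] [339. 287.] [ 0.5332 -0.0046 -0.0095] gap 0.004 top@z [ 0.5336 -0.0037  0.    ] side@z [ 0.5268 -0.0008  0.    ]
candlestick_a [226. 234.] [224. 335.] [ 0.6169  0.2538 -0.0139] gap 0.0011 top@z [0.6136 0.2501 0.    ] side@z [0.6097 0.2579 0.    ]
candlestick_a [426. 238.] [372. 221.] [ 0.609  -0.2046 -0.0068] gap 0.0097 top@z [ 0.6037 -0.2062  0.    ] side@z [ 0.6094 -0.1974  0.    ]
candlestick_a [369. 204.] [31
[... 183 characters left out ...]
17 top@z [ 0.482  -0.1833  0.    ] side@z [ 0.4779 -0.1801  0.    ]
rim_a [372. 185.] [312. 196.] [ 0.6956 -0.0805  0.107 ] gap 0.0002 top@z [ 0.6916 -0.0798  0.12  ] side@z [ 0.6865 -0.0721  0.12  ]
rim_a [214. 224.] [217. 300.] [0.6118 0.249  0.12  ] gap 0.0061 top@z [0.6092 0.247  0.12  ] side@z [0.6148 0.2503 0.12  ]
plant [154. 307.] [215. 445.] [ 0.447   0.4124 -0.0201] gap 0.0012 top@z [0.4464 0.4051 0.    ] side@z [0.4385 0.4147 0.    ]
jar [314. 187.] [267. 248.] [0.7174 0.0467 0.014 ] gap 0.0045 top@z [0.7236 0.0488 0.    ] side@z [0.7245 0.0391 0.    ]
frame [519. 274.] [458. 198.] [ 0.5201 -0.4185 -0.0165] gap 0.009 top@z [ 0.5218 -0.4103  0.    ] side@z [ 0.5088 -0.4067  0.    ]
```

```bash
cat >> h.py <<'E'
from scipy.spatial.transform import Rotation as Ro
def pose():
    s=manip.get_state();q=s['ee_rot'];return np.array(s['position']),Ro.from_quat([q[1],q[2],q[3],q[0]]).as_matrix(),s
def wproj(p,pos,R,X):
    M=np.array(p['mount']);Xt=R.T@(np.array(X)-pos);Xc=np.linalg.inv(M)@np.append(Xt,1);Xc=Xc[:3]
    K=p['K'];r=np.hypot(Xc[0],Xc[1]);th=np.arctan2(r,Xc[2]);return np.array([K[0][2]+K[0][0]*th*Xc[0]/r,K[1][2]+K[1][1]*th*Xc[1]/r])
def wray(p,pos,R,px,py):
    K=p['K'];u=np.array([(px-K[0][2])/K[0][0],(py-K[1][2])/K[1][1]]);th=np.hypot(*u)
    d=np.array([*(np.sin(th)*u/max(th,1e-9)),np.cos(th)]);M=np.array(p['mount'])
    return pos+R@M[:3,3],R@M[:3,:3]@d
def watz(p,pos,R,px,py,z):
    c,d=wray(p,pos,R,px,py);return c+d*(z-c[2])/d[2]
def goto(target,yaw=None):
    "yaw: desired angle of tool x in world (deg)"
    pos,R,s=pose();print('pos',pos.round(4),'yawx',round(np.degrees(np.arctan2(R[1,0],R[0,0])),2),'tilt',R[:,2].round(4))
    print('shift tool mm',(R.T@(np.array(target)-pos)*1000).round(1))
    if yaw is not None:
        a=np.degrees(np.arctan2(R[1,0],R[0,0]));dd=-(yaw-a);dd=(dd+90)%180-90;print('turn about tool z',dd)
E
python3 - <<'E'
from h import *
goto([.52,0,.30],45);goto([.52,0,.30],-45)
p=eyes.get_image('wrist');print(p['mount'],p['K']);save(p,'w0')
E
```

```text
pos [ 0.2062 -0.5368  0.2313] yawx -68.98 tilt [ 0.e+00 -1.e-04 -1.e+00]
shift tool mm [-388.5 -485.4  -68.7]
turn about tool z 66.0189724680078
pos [ 0.2062 -0.5368  0.2313] yawx -68.98 tilt [ 0.e+00 -1.e-04 -1.e+00]
shift tool mm [-388.5 -485.4  -68.7]
turn about tool z -23.981027531992183
[[ 9.99999852e-01 -5.89654079e-05  5.40315917e-04  1.03809183e-05]
 [-1.10225487e-04  9.51440125e-01  3.07833845e-01 -8.01210613e-02]
 [-5.32229792e-04 -3.07833859e-01  9.51439978e-01 -1.42849694e-01]
 [ 0.00000000e+00  0.00000000e+00  0.00000000e+00  1.00000000e+00]] [[371.64829954   0.         316.12396217]
 [  0.         371.64829954 235.10593872]
 [  0.           0.           1.        ]]
```

View pics/c1.png

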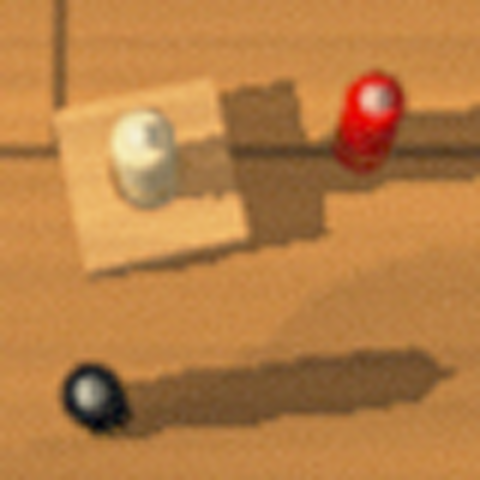

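View pics/w0.png

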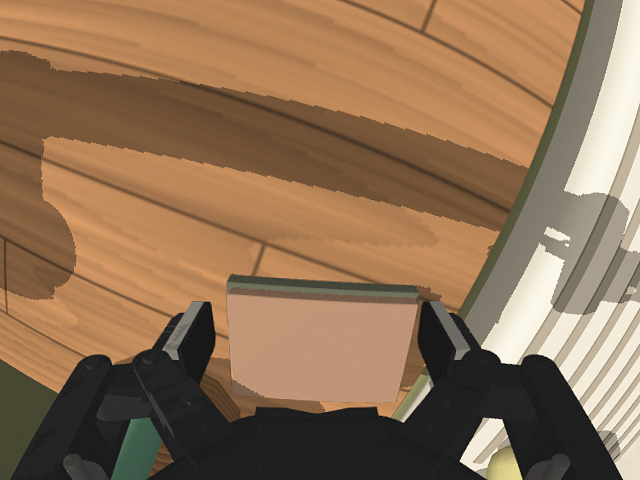

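```bash
python3 -m inch '[[1,0,0,-35,0],[1,0,0,-35,0],[1,-24.3,-30.3,0,0],[1,-24.3,-30.3,0,0],[1,-24.3,-30.3,0,0],[1,-24.3,-30.3,0,0],[1,-24.3,-30.3,0,0],[1,-24.3,-30.3,0,0],[1,-24.3,-30.3,0,0],[1,-24.3,-30.3,0,0],[1,-24.3,-30.3,0,0],[1,-24.3,-30.3,0,0],[1,-24.3,-30.3,0,0],[1,-24.3,-30.3,0,0],[1,-24.3,-30.3,0,0],[1,-24.3,-30.3,0,0],[1,-24.3,-30.3,0,0],[1,-24.3,-30.3,0,0],[1,0,0,0,-7],[1,0,0,0,-7]]'
python3 - <<'E'
from h import *
goto([.526,.003,.30],-45)
print(pose()[2]['qpos'])
E
```

```text
clock: 3.72
position: [0.535, 0.0228, 0.3042]
ee_rot: [-0.001, 0.886, -0.463, 0.005]
contact_force: [-0.9, 0.8, 0.7]
width: 0.0855
pos [0.535  0.0228 0.3042] yawx -55.17 tilt [ 0.01   -0.0028 -0.9999]
shift tool mm [11.1 18.7  4.1]
turn about tool z -10.174595712827056
[-0.08599126  0.17738912  1.4592213  -0.00189401  1.49475723  0.87709474]
```

```bash
python3 -m inch '[[0.3,11,19,4,-5],[0.3,0,0,0,-5],[0.3,0,0,0,0],[0.3,0,0,0,0]]'
python3 - <<'E'
from h import *
pos,R,s=pose();p=eyes.get_image('wrist');save(p,'w1');np.savez('w1.npz',pos=pos,R=R)
goto([.526,.003,.30],-45)
for n in['candle_center','candle_foot','rest','rim_a']:
  print(n,[(np.round(m['point'][::-1]).tolist(),round(m['confidence'],2)) for m in mark_of(p,n)])
print('expect',wproj(p,pos,R,[.526,.003,.0745]))
E
```

```text
clock: 4.05
position: [0.5265, 0.0055, 0.2994]
ee_rot: [-0.001, 0.926, -0.377, 0.005]
contact_force: [0.1, 0.3, -0.3]
width: 0.0556
pos [0.5267 0.0056 0.2995] yawx -44.25 tilt [ 0.0101 -0.0018 -0.9999]
shift tool mm [ 1.3  2.3 -0.5]
turn about tool z 0.7463149769555173
candle_center [([247.0, 240.0], 0.92), ([378.0, 239.0], 0.76), ([315.0, 202.0], 0.72)]
candle_foot [([258.0, 228.0], 0.84), ([370.0, 220.0], 0.84), ([319.0, 191.0], 0.79), ([215.0, 4.0], 0.46)]
rest [([318.0, 189.0], 0.76)]
rim_a [([503.0, 293.0], 0.94), ([495.0, 157.0], 0.88)]
expect [314.90176008 201.58794658]
```

View pics/w1.png

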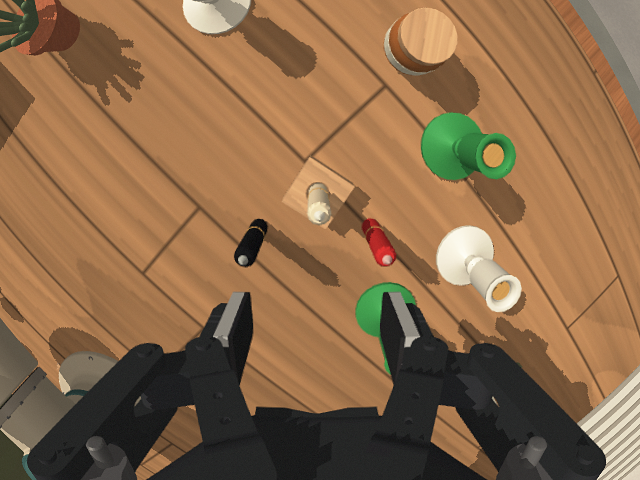

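Run:
```python
from h import *
pos,R,s=pose();p=eyes.get_image('wrist')
pts={}
for z,n in((.0745,'candle_center'),(.012,'candle_foot'),(0,'rest'),(.12,'rim_a')):
  for m in mark_of(p,n): print(n,watz(p,pos,R,m['point'][1],m['point'][0],z).round(4),round(m['confidence'],2))
f=cv2.cvtColor(p['frame'],cv2.COLOR_RGB2BGR)
a=cv2.resize(f[150:240,270:370],None,fx=4,fy=4,interpolation=cv2.INTER_CUBIC)
b=cv2.resize(f[220:320,425:530],None,fx=4,fy=4,interpolation=cv2.INTER_CUBIC)[:360,:400]
cv2.imwrite('pics/w1c.png',np.hstack([a,b]))
```

```text
candle_center [ 0.5281 -0.001   0.0745] 0.9
candle_center [0.4501 0.0198 0.0745] 0.69
candle_center [ 0.5424 -0.0697  0.0745] 0.63
candle_foot [ 0.5452 -0.0716  0.012 ] 0.94
candle_foot [0.4463 0.0193 0.012 ] 0.88
candle_foot [ 0.5266 -0.0017  0.012 ] 0.75
rest [0.5267 0.0006 0.    ] 0.94
rim_a [ 0.6105 -0.2003  0.12  ] 0.79
rim_a [ 0.6865 -0.071   0.12  ] 0.67
rim_a [0.6904 0.0521 0.12  ] 0.38
```

View pics/w1c.png

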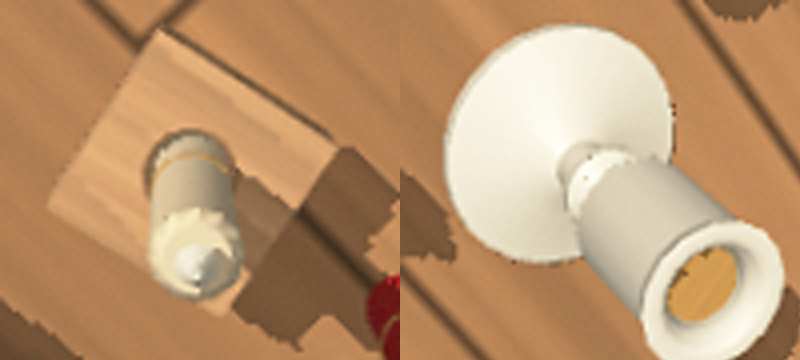

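Run:
```python
from h import *
pos,R,s=pose();p=eyes.get_image('wrist')
print(watz(p,pos,R,319.5,214,.137),watz(p,pos,R,270+195/4,150+232/4,.12))
goto([.5275,.001,.16],-45)
```

```text
[0.5309106  0.00276197 0.137     ] [0.53146719 0.00386723 0.12      ]
pos [0.5268 0.0056 0.2995] yawx -44.15 tilt [ 0.0102 -0.0019 -0.9999]
shift tool mm [  2.5   3.6 139.5]
turn about tool z 0.8536549253727657
```

```bash
python3 -m inch '[[0.3,3.6,2.5,30,0],[0.3,0,0,36,0],[0.3,0,0,36,0],[0.3,0,0,30,0],[0.3,0,0,7,0],[0.3,0,0,0,0]]'
python3 - <<'E'
from h import *
pos,R,s=pose();p=eyes.get_image('wrist');save(p,'w2')
goto([.529,.001,.081],-45)
for z,n in((.0745,'candle_center'),(.012,'candle_foot'),(0,'rest')):
  for m in mark_of(p,n): print(n,m['point'],watz(p,pos,R,m['point'][1],m['point'][0],z).round(4),round(m['confidence'],2))
E
```

```text
clock: 5.1
position: [0.533, 0.0004, 0.1597]
ee_rot: [-0.002, 0.927, -0.376, 0.01]
contact_force: [-0.3, -0.4, -0.2]
width: 0.0557
pos [5.331e-01 4.000e-04 1.604e-01] yawx -44.19 tilt [ 0.0216 -0.0033 -0.9998]
shift tool mm [-4.8  3.4 79.2]
turn about tool z 0.8105783387039054
candle_center [252.7, 307.5] [ 0.5271 -0.0006  0.0745] 0.67
candle_center [301.4, 210.3] [0.4519 0.0214 0.0745] 0.64
candle_center [300.4, 397.6] [ 0.5469 -0.0708  0.0745] 0.6
candle_foot [228.1, 308.7] [ 0.5267 -0.002   0.012 ] 0.93
candle_foot [268.6, 383.4] [ 0.5471 -0.0728  0.012 ] 0.86
candle_foot [269.5, 226.7] [0.4502 0.0212 0.012 ] 0.82
rest [223.3, 309.4] [ 0.5276 -0.0019 -0.    ] 0.66
rest [224.9, 308.2] [ 0.5259 -0.0022  0.    ] 0.65
```

View pics/w2.png

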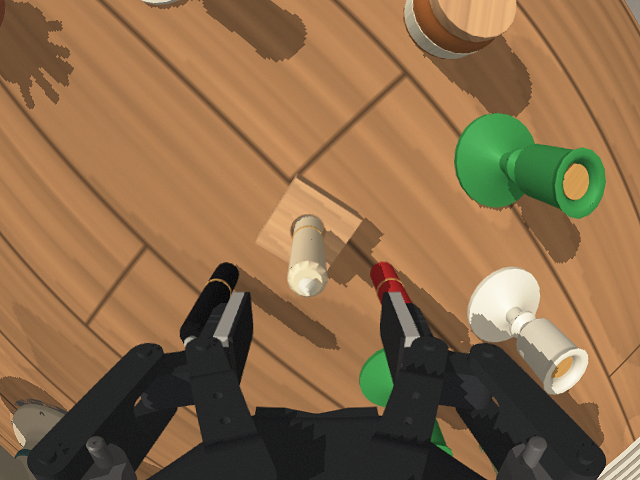

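Run:
```python
from h import *
pos,R,s=pose();p=eyes.get_image('wrist')
for u,v,z in((312,290,.137),(309,272,.12),(307,220,.054)): print(watz(p,pos,R,u,v,z))
for c in([.5275,-.001,.1],[.5295,.0005,.1],[.529,.002,.1]):print(R.T@(np.array(c)-pos)*1000)
```

```text
[ 0.5326098  -0.00176213  0.137     ]
[0.53357341 0.00122948 0.12      ]
[0.54127257 0.01053675 0.054     ]
[-6.5216348   7.53706676 63.00550367]
[-6.13304458  5.06798107 63.05662613]
[-7.5366733   4.34038503 63.03588009]
```

Run:
```python
from h import *
for i in range(4):
  goto([.529,.0,.081],-45); p=eyes.get_image('wrist');print(pose()[2]['clock'],pose()[2]['qd'].round(3))
```

```text
pos [5.356e-01 1.000e-04 1.634e-01] yawx -44.19 tilt [ 0.0291 -0.0043 -0.9996]
shift tool mm [-6.7  6.1 82.2]
turn about tool z 0.8125115223837156
5.4 [ 0.    -0.     0.007  0.001 -0.003 -0.002]
pos [5.355e-01 1.000e-04 1.633e-01] yawx -44.19 tilt [ 0.029  -0.0043 -0.9996]
shift tool mm [-6.5  6.  82.1]
turn about tool z 0.8143331048881493
5.45 [ 0.001  0.004  0.011 -0.    -0.004 -0.001]
pos [5.352e-01 2.000e-04 1.631e-01] yawx -44.18 tilt [ 0.0285 -0.0042 -0.9996]
shift tool mm [-6.3  5.9 81.8]
turn about tool z 0.8167042405082157
5.5 [-0.     0.005  0.012  0.    -0.001  0.001]
pos [5.350e-01 2.000e-04 1.628e-01] yawx -44.18 tilt [ 0.0279 -0.0041 -0.9996]
shift tool mm [-6.   5.7 81.6]
turn about tool z 0.817307816346144
5.55 [-0.     0.005  0.008 -0.002 -0.003  0.   ]
```

Run:
```python
from h import *
for i in range(24):
  p=eyes.get_image('side')
  if i%3==2:
    pos,R,s=pose();print(s['clock'],pos.round(4),R[:,2].round(4))
```

```text
5.7 [5.343e-01 3.000e-04 1.618e-01] [ 0.0259 -0.0039 -0.9997]
5.85 [5.341e-01 3.000e-04 1.614e-01] [ 0.0252 -0.0038 -0.9997]
6.0 [5.341e-01 3.000e-04 1.613e-01] [ 0.0251 -0.0037 -0.9997]
6.15 [5.341e-01 3.000e-04 1.613e-01] [ 0.0251 -0.0038 -0.9997]
6.3 [5.341e-01 3.000e-04 1.613e-01] [ 0.0251 -0.0038 -0.9997]
6.45 [5.342e-01 3.000e-04 1.614e-01] [ 0.0252 -0.0038 -0.9997]
6.6 [5.341e-01 3.000e-04 1.614e-01] [ 0.0252 -0.0038 -0.9997]
6.75 [5.341e-01 3.000e-04 1.614e-01] [ 0.0251 -0.0038 -0.9997]
```

Run:
```python
from h import *
pos,R,s=pose();p=eyes.get_image('wrist');save(p,'w3')
f=cv2.cvtColor(p['frame'],cv2.COLOR_RGB2BGR)
cv2.imwrite('pics/w3c.png',cv2.resize(f[170:320,220:420],None,fx=4,fy=4,interpolation=cv2.INTER_CUBIC))
for z,n in((.0745,'candle_center'),(.012,'candle_foot'),(0,'rest')):
  for m in mark_of(p,n):
    x=watz(p,pos,R,m['point'][1],m['point'][0],z);print(n,m['point'],x.round(4),R.T@(x-pos)*1000,round(m['confidence'],2))
for m in regions_of(p,'candle_center'):print(m['bbox'],m['confidence'])
```

```text
candle_center [301.1, 396.4] [ 0.5471 -0.0717  0.0745] [57.70865915 43.84332403 87.42959989] 0.62
candle_center [302.1, 209.7] [0.4518 0.0209 0.0745] [-75.15583609  43.81845157  84.6849449 ] 0.61
candle_center [252.0, 307.3] [ 0.5284 -0.0008  0.0745] [-5.16896469  6.01382425 86.68985026] 0.59
candle_foot [273.8, 226.1] [0.4479 0.0185 0.012 ] [-77.58935557  49.21442713 147.07505349] 0.95
candle_foot [229.1, 302.6] [5.239e-01 3.000e-04 1.200e-02] [-10.442028     9.30819118 149.05236597] 0.83
candle_foot [268.9, 379.9] [ 0.5462 -0.0718  0.012 ] [ 55.79064861  45.4610134  149.88622231] 0.64
rest [224.0, 307.1] [ 0.5272 -0.0015  0.    ] [ -7.01394917   8.46408662 161.13954365] 0.82
[285.3, 219.8, 39.6, 79.8] 0.85
[370.9, 259.8, 28.4, 42.9] 0.77
[178.2, 262.0, 57.5, 81.5] 0.6
```

View pics/w3c.png

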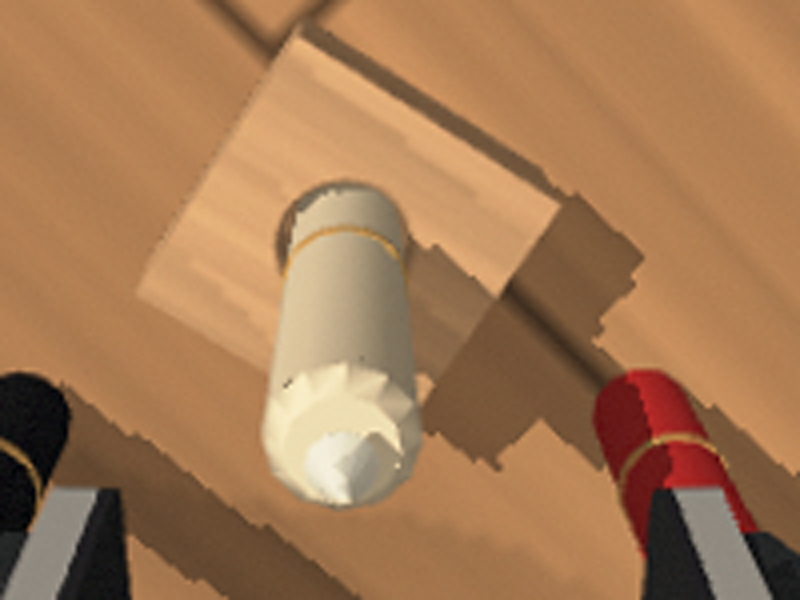

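Run:
```python
from h import *
pos,R,s=pose();p=eyes.get_image('wrist')
for u,v,z in((305.3,278.7,.12),(306.75,237,.054)):
  x=watz(p,pos,R,u,v,z);print(x.round(4),R.T@(x-pos)*1000)
```

```text
[5.283e-01 5.000e-04 1.200e-01] [-5.25095097  4.49963604 41.21457487]
[0.5309 0.0023 0.054 ] [ -5.98683109   2.37271546 107.25230631]
```

```bash
python3 -m inch '[[0.3,-3,2.2,6,0],[0.3,-2.7,2.2,12,0],[0.3,0,0,12,0],[0.3,0,0,12,0],[0.3,0,0,12,0],[0.3,0,0,12,0],[0.3,0,0,8,0],[0.3,0,0,4,0],[0.3,0,0,2,0]]'
python3 - <<'E'
from h import *
for i in range(8):p=eyes.get_image('side')
pos,R,s=pose();p=eyes.get_image('wrist');save(p,'w4')
goto([.529,.0008,.081],-45)
E
```

```text
clock: 7.8
position: [0.5269, 0.0011, 0.0765]
ee_rot: [-0.003, 0.927, -0.376, 0.013]
contact_force: [0.1, -0.4, 0.2]
width: 0.0554
pos [0.5279 0.001  0.0778] yawx -44.18 tilt [ 0.0282 -0.0041 -0.9996]
shift tool mm [ 1.  -0.7 -3.2]
turn about tool z 0.8181331898352084
```

View pics/w4.png

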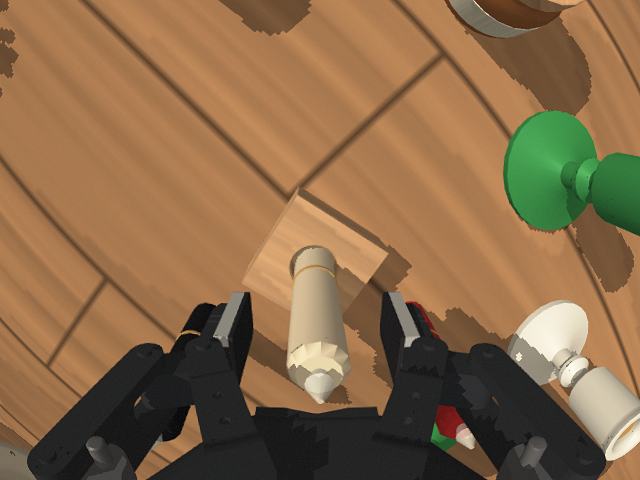

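```bash
python3 -m inch '[[-1,0,0,0,0],[-1,0,0,0,0],[-1,0,0,0,0],[-1,0,0,0,0],[-1,0,0,0,0]]' 60
python3 - <<'E'
from h import *
pos,R,s=pose();p=eyes.get_image('wrist');save(p,'w5')
pos,R,s=pose();goto([.529,.0008,.25],-45);print(s['contact_force'],s['moment'],s['width'])
E
```

```text
clock: 8.67
position: [0.528, 0.0012, 0.0787]
ee_rot: [-0.004, 0.926, -0.376, 0.014]
contact_force: [0.2, 0.2, -0.0]
width: 0.0204
pos [0.528  0.0012 0.0787] yawx -44.19 tilt [ 0.0292 -0.0039 -0.9996]
shift tool mm [   5.    -3.4 -171.2]
turn about tool z 0.811187847631544
[ 0.79270435 -0.20776735 -0.34544902] [-0.00596993  0.0062648  -0.02408405] 0.02034822940609758
```

View pics/w5.png

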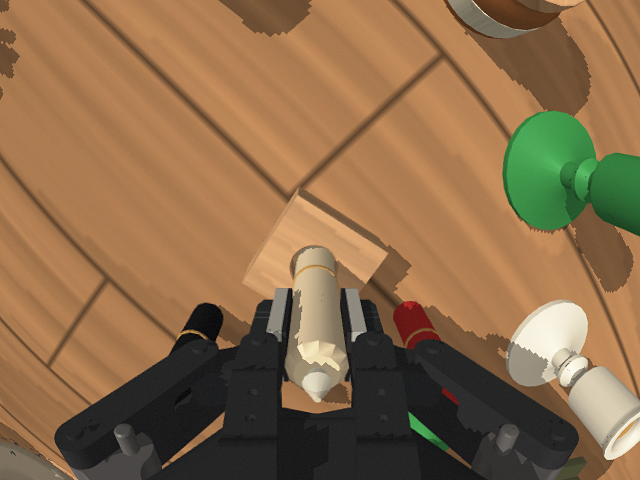

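```bash
python3 -m inch '[[-1,0,0,-4,0],[-1,0,0,-10,0],[-1,0,0,-16,0],[-1,0,0,-22,0],[-1,0,0,-24,0],[-1,0,0,-24,0],[-1,0,0,-24,0],[-1,0,0,-24,0],[-1,0,0,-20,0],[-1,0,0,-14,0],[-1,0,0,-8,0],[-1,0,0,-4,0],[-1,0,0,0,0]]'
python3 - <<'E'
from h import *
for i in range(5):p=eyes.get_image('side')
t=eyes.get_image('top');p=eyes.get_image('side');save(p,'s6');save(t,'t6')
goto([.612,.249,.27])
for pp,nm in((t,'t'),(p,'s')):
  for m in mark_of(pp,'rim_a')+regions_of(pp,'candlestick_a'):print(nm,m.get('point'),m['bbox'] if 'bbox' in m else '',round(m['confidence'],2))
E
```

```text
clock: 9.8
position: [0.5204, 0.0019, 0.2892]
ee_rot: [-0.004, 0.927, -0.376, 0.016]
contact_force: [-0.3, -0.1, -0.1]
width: 0.0207
pos [0.5197 0.002  0.2868] yawx -44.18 tilt [ 0.0271 -0.0044 -0.9996]
shift tool mm [-106.3 -241.2   18.3]
t [224.0, 429.0]  0.92
t [285.6, 426.9]  0.85
t [225.7, 211.8]  0.67
t [186.6, 371.4]  0.58
t None [203.3, 215.6, 44.2, 38.8] 0.98
t None [399.0, 271.4, 34.8, 40.7] 0.84
t None [405.9, 217.4, 35.7, 35.8] 0.63
s [195.9, 310.8]  0.87
s [302.3, 218.7]  0.81
s [186.2, 376.3]  0.78
s [219.4, 412.7]  0.57
s None [389.9, 213.0, 37.0, 55.4] 0.82
s None [299.4, 191.3, 27.3, 52.5] 0.79
s None [203.2, 294.5, 44.0, 59.1] 0.75
s None [355.2, 181.5, 35.2, 50.2] 0.56
```

View pics/s6.png

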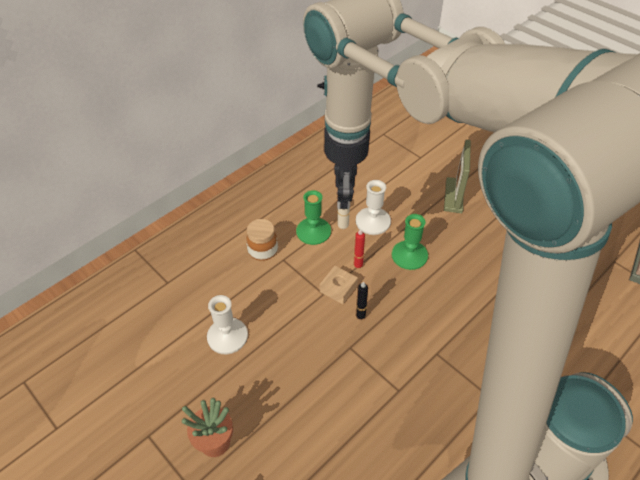

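```bash
python3 -m inch '[[-1,-3,-7,0,0],[-1,-7,-16,0,0],[-1,-10,-23,0,0],[-1,-10,-23,0,0],[-1,-10,-23,0,0],[-1,-10,-23,0,0],[-1,-10,-23,2,0],[-1,-10,-23,2,0],[-1,-10,-23,2,0],[-1,-10,-23,2,0],[-1,-9,-20,2,0],[-1,-5,-11,2,0],[-1,-2,-3,0,0],[-1,0,0,0,0]]'
python3 - <<'E'
from h import *
for i in range(8):t=eyes.get_image('top')
d=eyes.get_image('side')
pos,R,s=pose();p=eyes.get_image('wrist');save(p,'w7')
goto([.612,.249,.25])
T=[m['point'][::-1] for m in mark_of(t,'rim_a')];S=[m['point'][::-1] for m in mark_of(d,'rim_a')]
for a in T:
  for b in S:
    x,e=tri(t,a,d,b)
    if e<.01 and abs(x[2]-.12)<.03:print(x.round(4),e.round(4),a,b)
for m in mark_of(p,'rim_a'):print(m['point'],watz(p,pos,R,m['point'][1],m['point'][0],.12).round(4),round(m['confidence'],2))
E
```

```text
clock: 11.52
position: [0.6176, 0.2669, 0.2739]
ee_rot: [-0.004, 0.926, -0.377, 0.013]
contact_force: [0.3, -1.0, -0.6]
width: 0.0206
pos [0.6178 0.2652 0.2749] yawx -44.43 tilt [ 0.029  -0.0022 -0.9996]
shift tool mm [ 6.7 16.1 24.8]
[0.6123 0.2519 0.1165] 0.0041 [211.1, 222.6] [218.7, 302.2]
[ 0.6049 -0.1938  0.13  ] 0.0033 [429.1, 224.2] [376.2, 184.7]
[ 0.6867 -0.0787  0.1122] 0.0024 [371.6, 189.0] [313.1, 197.1]
[257.0, 316.9] [0.598  0.2381 0.12  ] 0.59
[238.8, 313.3] [0.6073 0.2519 0.12  ] 0.58
[371.9, 546.2] [ 0.6878 -0.0677  0.12  ] 0.56
```

View pics/w7.png

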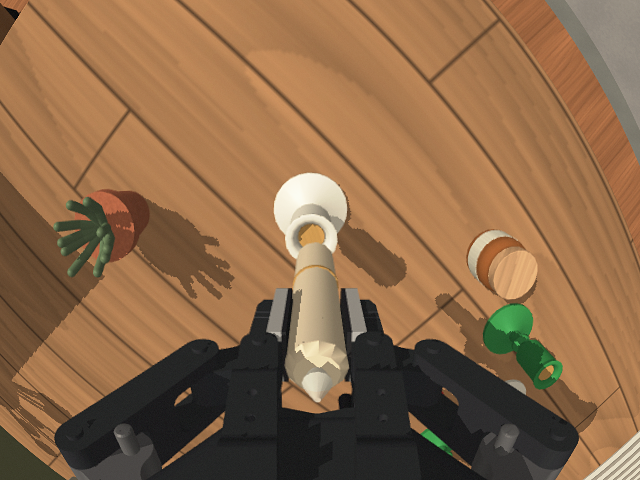

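Run:
```python
from h import *
pos,R,s=pose();p=eyes.get_image('wrist')
f=cv2.cvtColor(p['frame'],cv2.COLOR_RGB2BGR)
cv2.imwrite('pics/w7c.png',cv2.resize(f[165:315,230:400],None,fx=4,fy=4,interpolation=cv2.INTER_CUBIC))
print(pos,R[:,2])
for d in ([0,0,66.7],[0,0,24.7]):
  X=pos+R@(np.array(d)/1000);print(wproj(p,pos,R,X),X)
# vertical candle from grasp point
g=pos+R@np.array([0,0,-.0187]); 
print('vert foot',wproj(p,pos,R,g-[0,0,.085]),g-[0,0,.085], 'ring',wproj(p,pos,R,g-[0,0,.043]))
```

```text
[0.61777396 0.26559836 0.27470752] [ 0.0287653  -0.00216836 -0.99958384]
[315.06501507 254.3042836 ] [0.61969261 0.26545373 0.20803528]
[314.86800267 284.3313898 ] [0.61848446 0.2655448  0.2500178 ]
vert foot [311.95723252 257.00304774] [0.61723605 0.26563891 0.20839974] ring [312.96131571 286.13413062]
```

View pics/w7c.png

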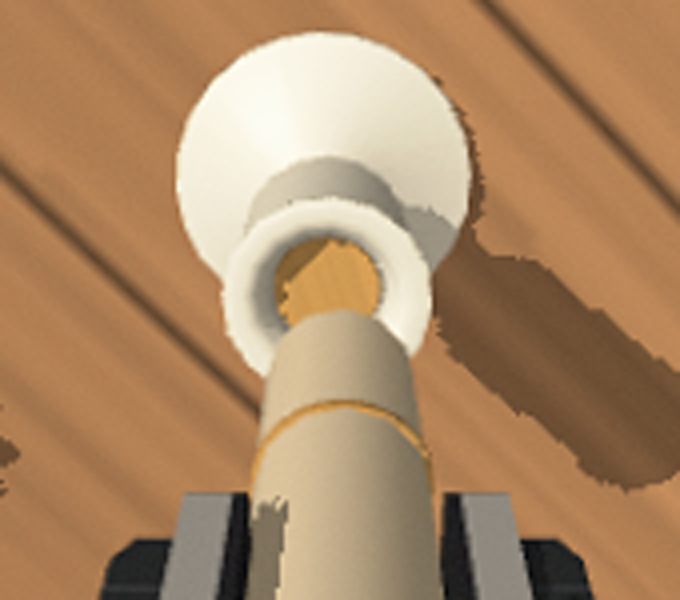

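```bash
cat >> h.py <<'E'
def wtool(p,px,py,zt):
    c,d=wray(p,np.zeros(3),np.eye(3),px,py);return c+d*(zt-c[2])/d[2]
E
python3 - <<'E'
from h import *
pos,R,s=pose();p=eyes.get_image('wrist')
for zz in (.0647,.0667,.0687):
  print('foot',wtool(p,316.3,242.5,zz)*1000+[0,8,0],'ring',wtool(p,315.5,265.8,zz-.042)*1000+[0,11,0], wtool(p,315.5,279,zz-.042)*1000)
x=watz(p,pos,R,312.1,239.5,.12);print('rim',x,R.T@(x-pos)*1000)
# rim near top edge, r=23
M=np.array(p['mount']);
e=watz(p,pos,R,312.1,165+197/4,.12);print('rim by edge',e+R@[0,.023,0])
for u in(225,432):print(watz(p,pos,R,230+u/4,239.5,.12))
b=watz(p,pos,R,230+323/4,165+32/4,0);print('base by edge',b+R@[0,.042,0])
E
```

```text
foot [ 0.7411592  -0.22767843 64.7       ] ring [ 0.32279706  0.13722799 22.7       ] [ 0.31933933 -3.85135574 22.7       ]
foot [ 0.74287982  0.46406722 66.7       ] ring [ 0.31989902  0.97266516 24.7       ] [ 0.3163995  -2.93119624 24.7       ]
foot [ 0.74460043  1.15581287 68.7       ] ring [ 0.31700097  1.80810233 26.7       ] [ 0.31345967 -2.01103674 26.7       ]
rim [0.60619993 0.25292293 0.12      ] [ -2.72562055  20.08447891 154.29872141]
rim by edge [0.60548796 0.2520924  0.11957421]
[0.59070458 0.26829304 0.12      ]
[0.62174387 0.23748685 0.12      ]
base by edge [ 0.60543563  0.25212062 -0.00077753]
```

```bash
python3 -m inch '[[-1,0,1,2,0],[-1,0,3,6,0],[-1,-0.5,4,9,0],[-1,-0.5,4,10,0],[-1,-0.5,4,10,0],[-1,-0.3,2,9,0],[-1,0,1,6,0],[-1,0,0,3,0],[-1,0,0,0,0]]'
python3 - <<'E'
from h import *
for i in range(8):t=eyes.get_image('side')
save(t,'s8')
pos,R,s=pose();p=eyes.get_image('wrist');save(p,'w8')
print(pos,R[:,2],s['clock'],s['contact_force'])
f=cv2.cvtColor(p['frame'],cv2.COLOR_RGB2BGR)
cv2.imwrite('pics/w8c.png',cv2.resize(f[165:315,230:400],None,fx=4,fy=4,interpolation=cv2.INTER_CUBIC))
f=cv2.cvtColor(t['frame'],cv2.COLOR_RGB2BGR)
cv2.imwrite('pics/s8c.png',cv2.resize(f[210:360,150:300],None,fx=4,fy=4,interpolation=cv2.INTER_CUBIC))
E
```

```text
clock: 13.02
position: [0.603, 0.2522, 0.2139]
ee_rot: [-0.004, 0.926, -0.377, 0.013]
contact_force: [0.1, -0.3, -0.3]
width: 0.0204
[0.60374452 0.25248035 0.21553737] [ 0.03004203 -0.00210202 -0.99954643] 13.4167 [ 0.6138278  -0.07932897 -1.08466828]
```

View pics/w8c.png

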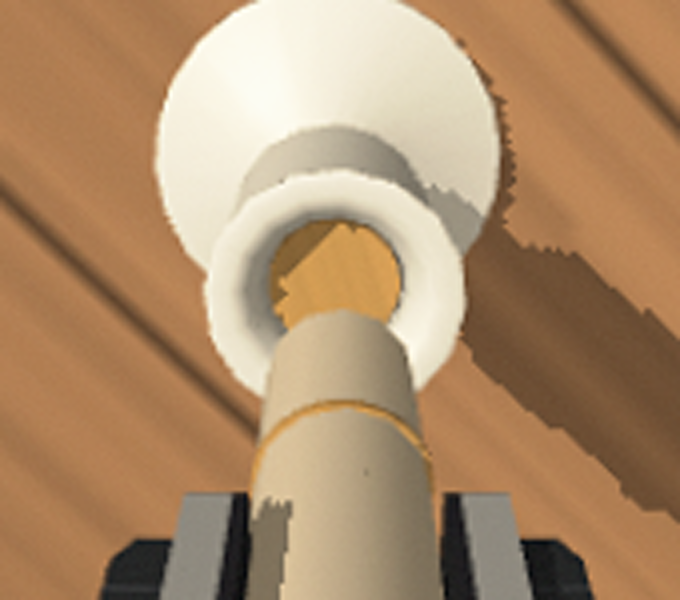

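View pics/s8c.png

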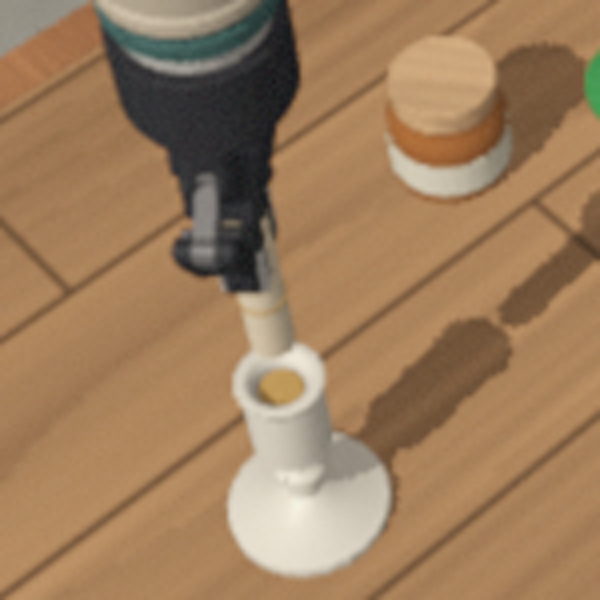

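Run:
```python
from h import *
pos,R,s=pose();p=eyes.get_image('wrist')
zt=(pos[2]-.12)
for z in(zt-.002,zt,zt+.003):
  l=wtool(p,230+205/4,237.5,z);r=wtool(p,230+466/4,237.5,z);e=wtool(p,313.9,165+170/4,z)
  print('rim',l*1000,r*1000,'edge',e*1000+[0,23,0])
X=np.array([wtool(p,313.9,237.5,zt),wtool(p,316.3,242.5,.0667)+[0,.008,0]])
print('world',pos+X@R.T, pos)
d=t=eyes.get_image('side')
# side image: rim centre (150+281/4,210+381/4)
print('side rim',atz(d,150+281/4,210+381/4,.12),'foot',atz(d,150+272/4,210+345/4,pos[2]-.0667))
```

```text
rim [-22.77262928  -1.81912123  93.4556061 ] [21.03473236 -1.82145228 93.4556061 ] edge [-0.80841917  0.52187026 93.4556061 ]
rim [-22.97016983  -1.15731629  95.4556061 ] [21.20801729 -1.15966708 95.4556061 ] edge [-0.8200346   1.00879851 95.4556061 ]
rim [-23.26648065  -0.16460888  98.4556061 ] [21.46794468 -0.16698927 98.4556061 ] edge [-0.83745776  1.73919087 98.4556061 ]
world [[0.60670948 0.25368204 0.12004566]
 [0.60585697 0.25146469 0.1487935 ]] [0.60365934 0.25246091 0.21545561]
side rim [0.60035494 0.25433282 0.12      ] foot [0.60179067 0.25364211 0.14875561]
```

```bash
python3 -m inch '[[-1,-0.7,-0.4,2,0],[-1,-0.7,-0.3,4,0],[-1,-0.1,0.1,5,0],[-1,-0.1,0.1,5,0],[-1,-0.1,0.1,5,0],[-1,-0.1,0.1,4,0],[-1,0,0,2,0],[-1,0,0,1,0],[-1,0,0,0,0]]'
python3 - <<'E'
from h import *
for i in range(8):t=eyes.get_image('side')
pos,R,s=pose();p=eyes.get_image('wrist');
print(pos,R[:,2],s['clock'],s['contact_force'],s['moment'])
f=cv2.cvtColor(p['frame'],cv2.COLOR_RGB2BGR)
a=cv2.resize(f[165:315,230:400],None,fx=3,fy=3,interpolation=cv2.INTER_CUBIC)
f=cv2.cvtColor(t['frame'],cv2.COLOR_RGB2BGR)
b=cv2.resize(f[270:345,190:250],None,fx=6,fy=6,interpolation=cv2.INTER_CUBIC)[:450,:280]
cv2.imwrite('pics/c9.png',np.hstack([a,b]))
E
```

```text
clock: 14.32
position: [0.6026, 0.2538, 0.1831]
ee_rot: [-0.004, 0.926, -0.377, 0.013]
contact_force: [0.1, 0.4, -0.7]
width: 0.0205
[0.60293035 0.2539359  0.18392205] [ 0.02883024 -0.00245698 -0.9995813 ] 14.7167 [-0.10470877  0.3487018  -0.44911974] [-0.01237029  0.03454591  0.03685856]
```

View pics/c9.png

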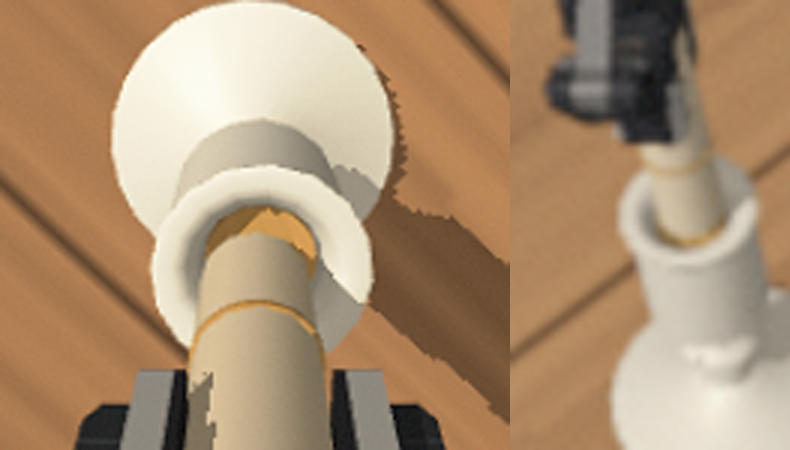

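```bash
python3 -m inch '[[-1,0.2,0,2,0],[-1,0.2,0,2,0],[-1,0,0,2,0],[-1,0,0,2,0]]'
python3 -m inch '[[-1,0,0,2,0],[-1,0,0,2,0]]'
python3 -m inch '[[-1,0,0,2,0],[-1,0,0,2,0]]'
```

```text
clock: 15.1
position: [0.6039, 0.2538, 0.1767]
ee_rot: [-0.005, 0.926, -0.377, 0.015]
contact_force: [-2.8, -0.9, 4.0]
width: 0.02
clock: 15.27
position: [0.604, 0.2539, 0.1738]
ee_rot: [-0.005, 0.926, -0.377, 0.015]
contact_force: [-1.0, -0.7, 5.5]
width: 0.0204
clock: 15.43
position: [0.604, 0.2539, 0.1706]
ee_rot: [-0.006, 0.926, -0.377, 0.015]
contact_force: [-1.6, -0.6, 4.8]
width: 0.0204
```

```bash
python3 -m inch '[[-1,0,0,2,0],[-1,0,0,2,0]]'
python3 -m inch '[[-1,0,0,2,0],[-1,0,0,2,0]]'
python3 -m inch '[[-1,0,0,2,0],[-1,0,0,2,0]]'
python3 -c "
from h import *
print(pose()[1][:,2])"
```

```text
clock: 15.6
position: [0.604, 0.2539, 0.1668]
ee_rot: [-0.006, 0.926, -0.377, 0.015]
contact_force: [-1.4, -0.2, 5.2]
width: 0.0207
clock: 15.77
position: [0.6045, 0.2541, 0.1644]
ee_rot: [-0.006, 0.926, -0.377, 0.016]
contact_force: [-5.4, -0.9, 22.5]
width: 0.0202
clock: 15.93
position: [0.6043, 0.2541, 0.1645]
ee_rot: [-0.007, 0.926, -0.377, 0.017]
contact_force: [-3.7, -1.0, 13.9]
width: 0.0206
[ 3.58848193e-02  1.47399893e-04 -9.99355922e-01]
```

```bash
python3 -m inch '[[-1,0,0,1,0]]'
python3 - <<'E'
from h import *
t=eyes.get_image('side');pos,R,s=pose();print(pos,s['contact_force']);p=eyes.get_image('wrist')
f=cv2.cvtColor(p['frame'],cv2.COLOR_RGB2BGR)
a=cv2.resize(f[165:315,230:400],None,fx=3,fy=3,interpolation=cv2.INTER_CUBIC)
f=cv2.cvtColor(t['frame'],cv2.COLOR_RGB2BGR)
b=cv2.resize(f[270:345,190:250],None,fx=6,fy=6,interpolation=cv2.INTER_CUBIC)[:450,:280]
cv2.imwrite('pics/c10.png',np.hstack([a,b]))
E
```

```text
clock: 16.02
position: [0.604, 0.254, 0.1646]
ee_rot: [-0.007, 0.926, -0.377, 0.017]
contact_force: [-1.2, -1.0, 5.4]
width: 0.0207
[0.60408685 0.25397938 0.1645418 ] [-1.86286793  0.49871566  9.4390785 ]
```

View pics/c10.png

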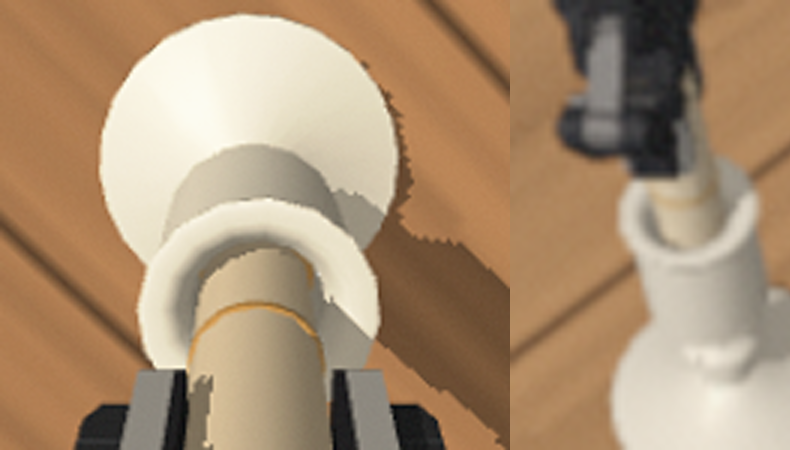

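```bash
python3 -m inch '[[-1,0,0,-2,0],[-1,0.1,-0.1,-5,0],[-1,0.2,-0.2,-8,0],[-1,0.3,-0.2,-10,0],[-1,0.3,-0.2,-10,0]]'
python3 -m inch '[[-1,0,0,-30,0],[-1,0,0,-36,0],[-1,0,0,-30,0],[-1,0,0,-7,0],[-1,0,0,0,0]]'
python3 - <<'E'
from h import *
for i in range(10):
  t=eyes.get_image('side')
  if i%3==0:
    pos,R,s=pose();print(pos.round(4),R[:,2].round(4))
pos,R,s=pose();p=eyes.get_image('wrist');save(p,'w11');save(t,'s11');print(s['contact_force'],s['clock'])
goto([.605,-.197,.27])
E
```

```text
clock: 16.53
position: [0.6032, 0.2534, 0.1962]
ee_rot: [-0.005, 0.926, -0.377, 0.014]
contact_force: [0.2, 0.3, -0.3]
width: 0.0208
clock: 16.95
position: [0.6003, 0.2536, 0.3069]
ee_rot: [-0.005, 0.926, -0.377, 0.015]
contact_force: [0.3, -0.6, -0.6]
width: 0.0205
[0.6003 0.2536 0.3065] [ 0.0317 -0.0015 -0.9995]
[0.5986 0.253  0.3022] [ 0.0239 -0.0039 -0.9997]
[0.5987 0.253  0.3019] [ 0.0234 -0.0041 -0.9997]
[0.5991 0.2532 0.3029] [ 0.0251 -0.0035 -0.9997]
[-0.60715361  0.29712234  0.14581059] 17.45
pos [0.5992 0.2532 0.3031] yawx -44.34 tilt [ 0.0255 -0.0034 -0.9997]
shift tool mm [318.1 318.5  34.8]
```

View pics/s11.png

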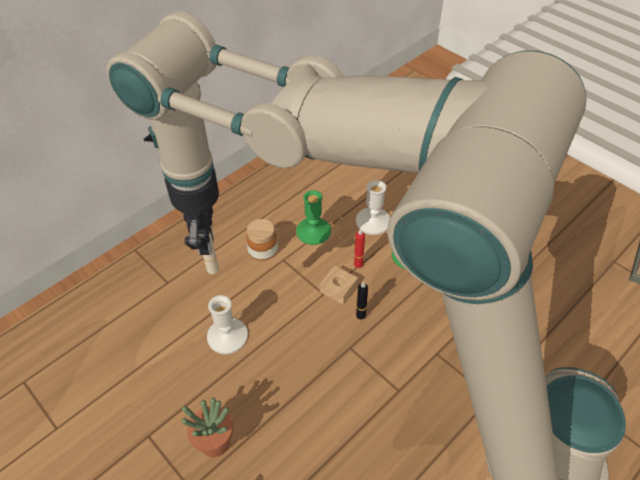

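```bash
python3 -m inch '[[-1,6,6,0,0],[-1,12,12,0,0],[-1,18,18,0,0],[-1,22,22,0,0],[-1,22,22,0,0],[-1,22,22,0,0],[-1,22,22,0,0],[-1,22,22,0,0],[-1,22,22,0,0],[-1,22,22,0,0],[-1,22,22,0,0],[-1,22,22,0,0],[-1,22,22,0,0],[-1,18,18,0,0],[-1,14,14,0,0],[-1,8,8,0,0],[-1,4,4,0,0],[-1,2,2,0,0],[-1,0,0,0,0]]'
python3 - <<'E'
from h import *
for i in range(10):
  t=eyes.get_image('side')
pos,R,s=pose();p=eyes.get_image('wrist');save(p,'w12');save(t,'s12');print(s['contact_force'],s['clock'])
goto([.605,-.197,.27])
for m in mark_of(p,'rim_a'):print(m['point'],watz(p,pos,R,m['point'][1],m['point'][0],.12).round(4),round(m['confidence'],2))
E
```

```text
clock: 19.08
position: [0.6002, -0.2019, 0.3023]
ee_rot: [-0.0, 0.926, -0.377, 0.012]
contact_force: [-0.4, 1.0, -0.1]
width: 0.0205
[-0.31936289  0.03594871 -0.52495255] 19.5833
pos [ 0.6005 -0.2014  0.3025] yawx -44.24 tilt [ 0.0222 -0.0085 -0.9997]
shift tool mm [-0.5 -6.  32.6]
[37.4, 279.3] [ 0.6891 -0.0714  0.12  ] 0.85
[202.4, 316.3] [ 0.6089 -0.1995  0.12  ] 0.75
[282.0, 208.7] [ 0.4783 -0.1817  0.12  ] 0.65
```

View pics/w12.png

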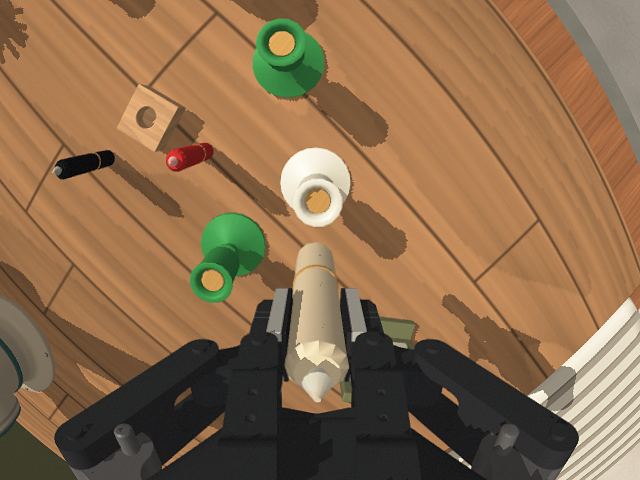

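Run:
```python
from h import *
pos,R,s=pose();p=eyes.get_image('wrist')
f=cv2.cvtColor(p['frame'],cv2.COLOR_RGB2BGR)
cv2.imwrite('pics/w12c.png',cv2.resize(f[135:285,230:400],None,fx=4,fy=4,interpolation=cv2.INTER_CUBIC))
print(pos,R[:,2],wtool(p,315.5,265.8,.0247)*1000+[0,11,0])
for m in regions_of(p,'candlestick_a'):print(m['bbox'],m['confidence'])
```

```text
[ 0.60043204 -0.20145575  0.30251545] [ 0.02217427 -0.00854347 -0.99971762] [ 0.32262973  0.98088141 24.7       ]
[250.3, 18.5, 77.6, 76.4] 0.85
[190.1, 213.3, 76.5, 92.5] 0.79
[280.3, 146.3, 69.9, 83.1] 0.6
```

View pics/w12c.png

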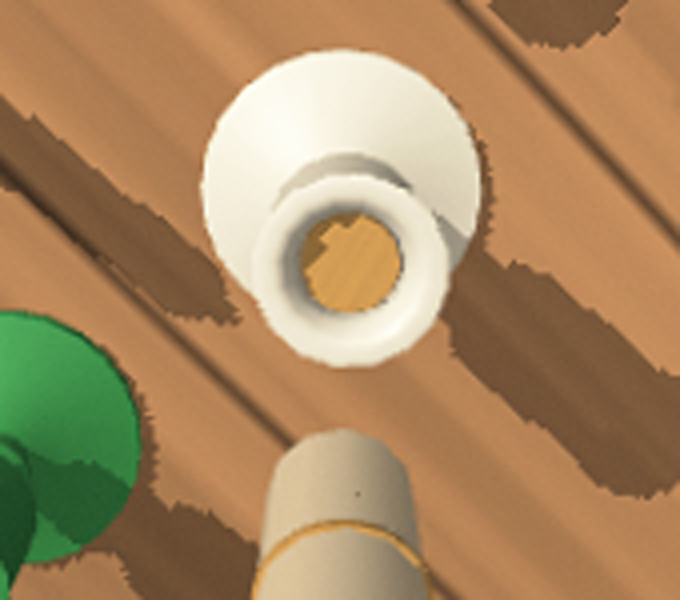

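Run:
```python
from h import *
pos,R,s=pose();p=eyes.get_image('wrist')
x=watz(p,pos,R,317.5,202.6,.12);print(x)
goto([x[0]-.0015,x[1]+.0006,.215])
print(R.T@[0,0,-10])
```

```text
[ 0.60950891 -0.20074288  0.12      ]
pos [ 0.6004 -0.2017  0.3025] yawx -44.26 tilt [ 0.0221 -0.0085 -0.9997]
shift tool mm [ 2.5 -5.6 87.6]
[-0.21785093  0.09337261  9.99719073]
```

```bash
python3 -m inch '[[-1,0.5,-1,3,0],[-1,0.5,-1,6,0],[-1,0.5,-1,10,0],[-1,0.5,-1,13,0],[-1,0.5,-1,14,0],[-1,0,-0.6,13,0],[-1,0,0,10,0],[-1,0,0,7,0],[-1,0,0,4,0],[-1,0,0,2,0],[-1,0,0,0,0]]'
python3 - <<'E'
from h import *
for i in range(8):t=eyes.get_image('side')
pos,R,s=pose();p=eyes.get_image('wrist');
print(pos,R[:,2],s['clock'],s['contact_force'])
f=cv2.cvtColor(p['frame'],cv2.COLOR_RGB2BGR)
cv2.imwrite('pics/w13c.png',cv2.resize(f[165:315,230:400],None,fx=4,fy=4,interpolation=cv2.INTER_CUBIC))
E
```

```text
clock: 20.75
position: [0.6078, -0.1997, 0.2108]
ee_rot: [-0.0, 0.926, -0.377, 0.01]
contact_force: [-0.3, -0.2, -0.4]
width: 0.0204
[ 0.60821215 -0.19991227  0.21204946] [ 0.02095117 -0.00775543 -0.99975042] 21.15 [ 1.27734149  0.5369501  -0.44828698]
```

View pics/w13c.png

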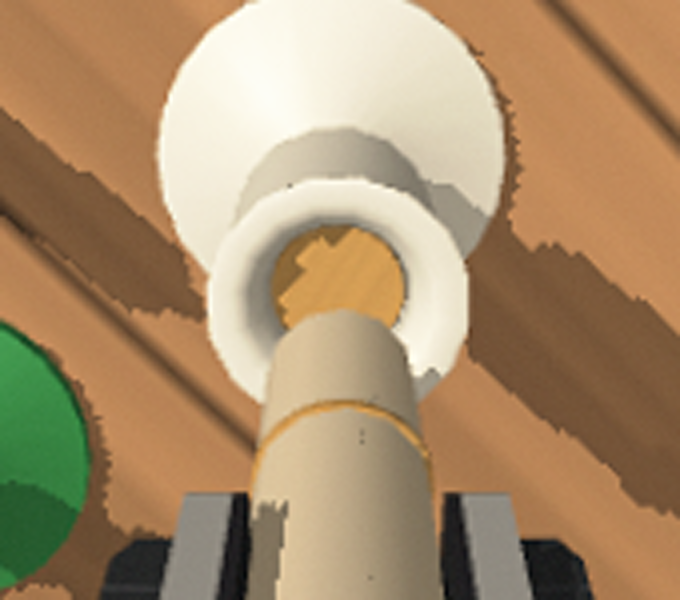

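Run:
```python
from h import *
pos,R,s=pose();p=eyes.get_image('wrist')
z=pos[2]-.12
w=wtool(p,314.5,239.5,z);e=wtool(p,314.5,210,z)+[0,.023,0]
print(w*1000,e*1000,pos+R@w,pos+R@e,'foot',pos+R@[0,0,.0667])
```

```text
[-0.43439803 -0.9169514  91.93244049] [-0.41122914  1.83298044 91.93244049] [ 0.6103706  -0.19959774  0.1200219 ] [ 0.60846724 -0.20158251  0.11999762] foot [ 0.60951859 -0.20036484  0.1452487 ]
```

```bash
python3 -m inch '[[-1,0,0,2,0],[-1,-0.1,0,4,0],[-1,-0.1,0,5,0],[-1,-0.1,0,5,0],[-1,-0.1,0,4,0],[-1,-0.1,0,3,0],[-1,0,0,2,0],[-1,0,0,1,0],[-1,0,0,0,0]]'
python3 - <<'E'
from h import *
for i in range(7):t=eyes.get_image('side')
pos,R,s=pose();p=eyes.get_image('wrist');
print(pos,R[:,2],s['clock'],s['contact_force'],s['moment'])
f=cv2.cvtColor(p['frame'],cv2.COLOR_RGB2BGR)
a=cv2.resize(f[165:315,230:400],None,fx=3,fy=3,interpolation=cv2.INTER_CUBIC)
f=cv2.cvtColor(t['frame'],cv2.COLOR_RGB2BGR)
b=cv2.resize(f[155:230,345:405],None,fx=6,fy=6,interpolation=cv2.INTER_CUBIC)[:450,:280]
cv2.imwrite('pics/c14.png',np.hstack([a,b]))
E
```

```text
clock: 22.0
position: [0.6077, -0.1994, 0.1821]
ee_rot: [-0.0, 0.926, -0.377, 0.01]
contact_force: [-0.2, -0.1, -0.1]
width: 0.0209
[ 0.60806333 -0.19954869  0.18285475] [ 0.02011064 -0.00736794 -0.99977061] 22.35 [0.1736707  0.14228066 0.18969766] [ 0.04195915 -0.00428149 -0.03574943]
```

View pics/c14.png

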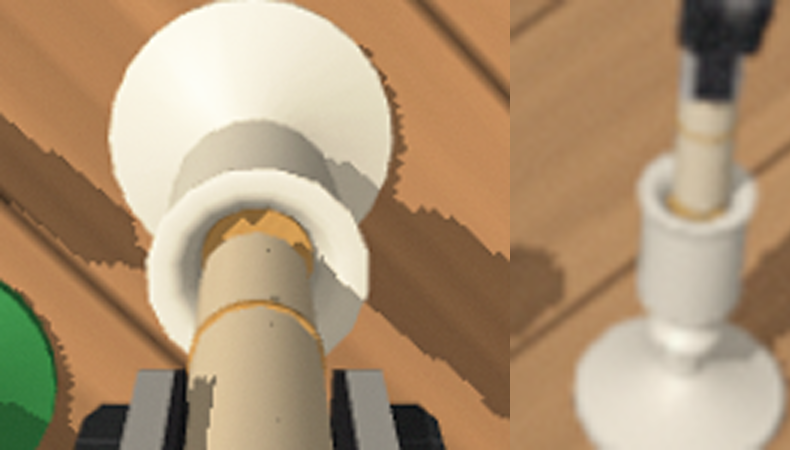

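The foot is in the mouth and centred, with the rim at 148..368 and the candle at about 258 in the crop. I'll keep pushing in small steps.

```bash
python3 -m inch '[[-1,0,0,2,0],[-1,0,0,2,0],[-1,0,0,2,0],[-1,0,0,2,0]]'
python3 -m inch '[[-1,0,0,2,0],[-1,0,0,2,0]]'
python3 -m inch '[[-1,0,0,1.5,0],[-1,0,0,1.5,0]]'
python3 -m inch '[[-1,0,0,1.5,0],[-1,0,0,1.5,0]]'
```

```text
clock: 22.73
position: [0.6087, -0.1998, 0.1758]
ee_rot: [-0.0, 0.926, -0.377, 0.012]
contact_force: [-1.3, 0.4, 4.3]
width: 0.0205
clock: 22.9
position: [0.6086, -0.1998, 0.1728]
ee_rot: [-0.0, 0.926, -0.377, 0.012]
contact_force: [-1.3, -0.1, 3.3]
width: 0.0206
clock: 23.07
position: [0.6086, -0.1998, 0.1703]
ee_rot: [-0.0, 0.926, -0.377, 0.012]
contact_force: [-1.6, 0.7, 4.4]
width: 0.0205
clock: 23.23
position: [0.6086, -0.1997, 0.1674]
ee_rot: [-0.0, 0.926, -0.377, 0.012]
contact_force: [-0.5, -0.0, 4.6]
width: 0.0208
```

```bash
python3 -m inch '[[-1,0,0,1.5,0],[-1,0,0,1.5,0]]'
python3 -m inch '[[-1,0,0,1.5,0],[-1,0,0,1.5,0]]'
python3 -m inch '[[-1,0,0,1.5,0],[-1,0,0,1.5,0],[-1,0,0,1.5,0]]'
python3 -m inch '[[-1,0,0,1.5,0],[-1,0,0,1.5,0],[-1,0,0,1.5,0]]'
```

```text
clock: 23.4
position: [0.6086, -0.1997, 0.1643]
ee_rot: [-0.0, 0.926, -0.377, 0.012]
contact_force: [-1.7, 0.4, 5.4]
width: 0.0206
clock: 23.57
position: [0.6086, -0.1997, 0.1609]
ee_rot: [-0.0, 0.926, -0.377, 0.012]
contact_force: [-1.2, 0.1, 4.7]
width: 0.0203
clock: 23.82
position: [0.6086, -0.1997, 0.1557]
ee_rot: [-0.0, 0.926, -0.377, 0.012]
contact_force: [-1.1, 0.9, 4.3]
width: 0.0206
clock: 24.07
position: [0.6087, -0.1998, 0.1506]
ee_rot: [-0.0, 0.926, -0.377, 0.012]
contact_force: [-0.8, 1.4, 4.7]
width: 0.0205
```

```bash
python3 -m inch '[[-1,0,0,1,0],[-1,0,0,1,0]]'
python3 -m inch '[[-1,0,0,0.8,0],[-1,0,0,0.8,0]]'
python3 -m inch '[[-1,0,0,0.8,0]]'
```

```text
clock: 24.23
position: [0.6087, -0.1997, 0.1482]
ee_rot: [-0.0, 0.926, -0.377, 0.012]
contact_force: [-0.7, 1.4, 4.6]
width: 0.0208
clock: 24.4
position: [0.6087, -0.1998, 0.1463]
ee_rot: [-0.0, 0.926, -0.377, 0.012]
contact_force: [-1.2, 0.5, 4.2]
width: 0.0203
clock: 24.48
position: [0.6087, -0.1998, 0.1455]
ee_rot: [-0.0, 0.926, -0.377, 0.012]
contact_force: [-0.8, 1.7, 4.5]
width: 0.0205
```

```bash
python3 -m inch '[[-1,0,0,0.8,0]]'
python3 -m inch '[[-1,0,0,0.8,0]]'
python3 -m inch '[[-1,0,0,0.8,0]]'
```

```text
clock: 24.57
position: [0.6087, -0.1997, 0.1446]
ee_rot: [-0.0, 0.926, -0.377, 0.012]
contact_force: [-1.2, 0.1, 7.0]
width: 0.0207
clock: 24.65
position: [0.6089, -0.1998, 0.1445]
ee_rot: [-0.0, 0.926, -0.377, 0.012]
contact_force: [-2.9, 1.2, 12.6]
width: 0.0205
clock: 24.73
position: [0.6088, -0.1998, 0.1445]
ee_rot: [-0.0, 0.926, -0.377, 0.012]
contact_force: [-3.4, 1.5, 10.2]
width: 0.0204
```

```bash
python3 -m inch '[[-1,0,0,1.2,0]]'
python3 -m inch '[[-1,0,0,1.2,0],[-1,0,0,1.2,0],[-1,0,0,1.2,0],[-1,0,0,1.2,0]]'
python3 - <<'E'
from h import *
for i in range(4):
  t=eyes.get_image('side');pos,R,s=pose();print(pos.round(4),s['contact_force'].round(1),s['clock'])
p=eyes.get_image('wrist')
f=cv2.cvtColor(p['frame'],cv2.COLOR_RGB2BGR)
a=cv2.resize(f[165:315,230:400],None,fx=3,fy=3,interpolation=cv2.INTER_CUBIC)
f=cv2.cvtColor(t['frame'],cv2.COLOR_RGB2BGR)
b=cv2.resize(f[155:230,345:405],None,fx=6,fy=6,interpolation=cv2.INTER_CUBIC)[:450,:280]
cv2.imwrite('pics/c15.png',np.hstack([a,b]))
E
```

```text
clock: 24.82
position: [0.6088, -0.1998, 0.1445]
ee_rot: [-0.0, 0.926, -0.377, 0.012]
contact_force: [-2.8, 1.4, 11.0]
width: 0.0202
clock: 25.15
position: [0.6087, -0.1997, 0.1446]
ee_rot: [-0.0, 0.926, -0.377, 0.014]
contact_force: [-2.6, 0.6, 10.3]
width: 0.0206
[ 0.6086 -0.1997  0.1445] [-3.6  0.6  9.5] 25.2
[ 0.6086 -0.1997  0.1445] [-2.3  0.7  9.4] 25.25
[ 0.6087 -0.1997  0.1445] [-2.5  1.1  9.5] 25.3
[ 0.6087 -0.1997  0.1445] [-2.4  1.4  9.7] 25.35
```

View pics/c15.png

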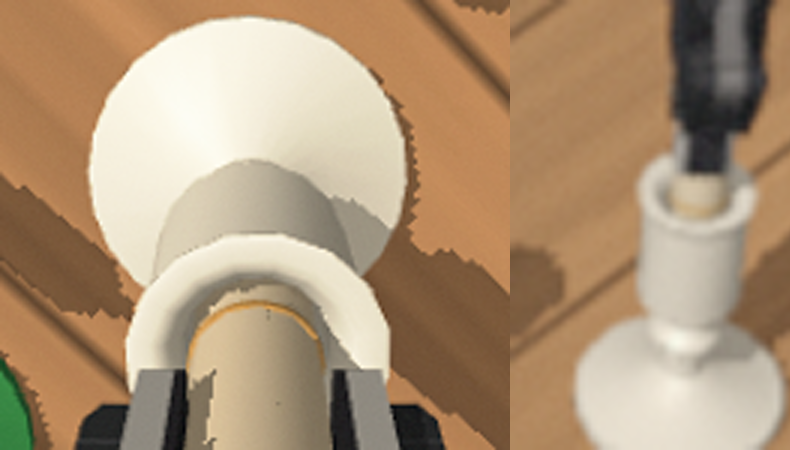

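```bash
python3 -m inch '[[-1,0,0,1.7,0]]'
python3 -m inch '[[-1,0,0,1.9,0]]'
python3 -m inch '[[-1,0,0,1.9,0]]'
```

```text
clock: 25.48
position: [0.6087, -0.1997, 0.1445]
ee_rot: [-0.0, 0.926, -0.377, 0.014]
contact_force: [-3.8, 1.5, 13.6]
width: 0.0206
clock: 25.57
position: [0.6087, -0.1996, 0.1445]
ee_rot: [-0.0, 0.926, -0.377, 0.015]
contact_force: [-4.2, 1.4, 13.4]
width: 0.0205
clock: 25.65
position: [0.6086, -0.1996, 0.1445]
ee_rot: [0.0, 0.926, -0.377, 0.015]
contact_force: [-3.9, 1.7, 13.7]
width: 0.0206
```

```bash
python3 -m inch '[[-1,0,0,2,0],[-1,0,0,2,0]]'
python3 - <<'E'
from h import *
for i in range(6):
  t=eyes.get_image('side');pos,R,s=pose();print(pos.round(4),s['contact_force'].round(1),s['clock'])
E
```

```text
clock: 25.82
position: [0.6085, -0.1995, 0.1445]
ee_rot: [0.0, 0.926, -0.377, 0.016]
contact_force: [-3.6, 1.4, 14.0]
width: 0.0205
[ 0.6085 -0.1995  0.1445] [-4.4  2.5 12.6] 25.8667
[ 0.6085 -0.1995  0.1445] [-4.8  1.8 13. ] 25.9167
[ 0.6085 -0.1995  0.1445] [-3.9  1.6 11.9] 25.9667
[ 0.6085 -0.1995  0.1445] [-3.7  0.7 13.4] 26.0167
[ 0.6085 -0.1995  0.1445] [-3.9  1.6 12.7] 26.0667
[ 0.6085 -0.1995  0.1445] [-3.3  2.  13.3] 26.1167
```

```bash
python3 -m inch '[[-1,0,0,0,0],[-1,0,0,0,0],[0.3,0,0,0,0],[0.3,0,0,0,0],[0.3,0,0,0,0],[0.3,0,0,0,0],[0.3,0,0,0,0],[0.3,0,0,0,0],[0.3,0,0,-3,0],[0.3,0,0,-8,0],[0.3,0,0,-14,0],[0.3,0,0,-20,0],[0.3,0,0,-24,0],[0.3,0,0,-24,0],[0.3,0,0,-20,0],[0.3,0,0,-12,0],[0.3,0,0,-6,0],[0.3,0,0,0,0]]'
python3 - <<'E'
from h import *
for i in range(12):t=eyes.get_image('side')
pos,R,s=pose();p=eyes.get_image('wrist');print(pos,s['contact_force'],s['width'],s['clock'])
f=cv2.cvtColor(p['frame'],cv2.COLOR_RGB2BGR)
a=cv2.resize(f[100:320,220:420],None,fx=2,fy=2,interpolation=cv2.INTER_CUBIC)
f=cv2.cvtColor(t['frame'],cv2.COLOR_RGB2BGR)
b=cv2.resize(f[155:228,345:405],None,fx=6,fy=6,interpolation=cv2.INTER_CUBIC)[:440,:360]
b=np.pad(b,((0,440-b.shape[0]),(0,0),(0,0)));cv2.imwrite('pics/c16.png',np.hstack([a,b]))
E
```

```text
clock: 27.62
position: [0.6047, -0.198, 0.2826]
ee_rot: [0.0, 0.926, -0.377, 0.016]
contact_force: [0.4, 0.7, 1.0]
width: 0.0555
[ 0.60386818 -0.19761547  0.27959448] [-0.24588224 -0.8079851   0.05095138] 0.05544114851420788 28.2167
```

View pics/c16.png

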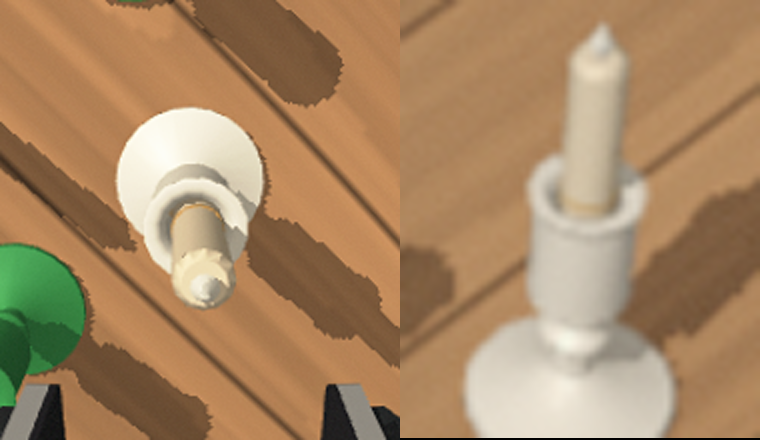

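The candle stands free in the right-hand cup, nearly upright, with its ring at rim level. The gripper is clear of it, so I'm handing in.

```bash
python3 -c "
from h import *
print(manip.sign_off())"
```

```text
the job is handed in; nothing more can be done
None
```

The candle is home in the right-hand white candlestick, at about (0.609, -0.200), and I handed the job in at about 28 s of the 64 s allowed. No verdict was reported.

- **First candlestick (left):** I lifted the candle from its block and pushed it in there first. It slid at about 5 N, then bottomed with the foot about 22 mm below the rim and the ring about 20 mm above it. That cup was blocked, so I drew the candle out.
- **Force spike:** As it bottomed in the left cup, one reading at the wrist reached about 22.5 N, close to the 25 N limit. I took smaller steps in the second cup.
- **Second candlestick (right):** The candle slid past the 22 mm depth and bottomed about 42 mm down, with the ring level with the rim. I pressed there at 10–14 N, about 13 N for the last half second or more.
- **After release:** The pictures show the candle standing free with its ring at the rim, and the gripper clear above it. By eye its lean is small; I did not measure the final angle. No move went near the plant, jar or picture frame, but I took no last measurement of them.
- **Disagreements:** The outside cameras put the rims up to about 6 mm away from the wrist camera's reading. I trusted the wrist camera, and where the candle seated agreed with it. The tool also picked up a tilt of about 0.02–0.035 rad, which the moves cannot correct; the candle still fitted within the bore's clearance.

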